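Pipette off its stand and poised over the open sample tube

ROBOT

A 7-joint arm with a two-finger parallel gripper is mounted at the origin on the work surface. World frame = base frame: x ahead of the robot, y to its left, z up, the work surface at z = 0. Lengths are in m, angles in rad, forces in N, time in s.
With the tool pointing down it reaches from about 0.35 to 0.9 m from the base axis. Payload 8.1 kg.
Tool frame: the origin (TCP) lies on the centre line of the jaws, within the pads' length; the fingertips stand arm.tips_ahead ahead of it and the grasp point (between the pads) lies 8 mm behind it (arm.tips_ahead is the distance from the TCP to the fingertips, in m); z points along the fingers, y is the direction in which the jaws open and shut (so a half turn about z gives the same grasp; the last joint's range is limited). The gripper opens to 92 mm and grips with 3 to 60 N. Pads are 19 mm wide; open, the fingers measure 130 mm over their backs; the gripper's body (75 mm by 190 mm) begins 47 mm behind the grasp point.
Start: joints at [1.076, 0.434, 0.025, 1.573, -0.012, 1.134, -0.075], TCP at [0.239, -0.578, 0.238] pointing down, gripper open.
Joint ranges: [-2.62, 2.62], [-0.44, 2.09], [-1.27, 1.32], [0.08, 2.57], [-1.32, 4.46], [0.12, 2], [-2.74, 2.74]. Speed limits (rad/s): [2.22, 2.22, 3.01, 3.01, 3.14, 3.14, 3.14].

INTERFACE

Orientations are given as a rotation vector (axis times angle).
In Python, from cell import arm gives the robot as it stands. The module is installed in compiled form; this text tells all that it offers.
- The arm moves only by the tool jog_arm, never from a script. Its argument "moves" is a list of rows, each an object with "twist": the turn, a rotation vector about the tool's x, y, z in units of 10 degrees (1.0 is 10 degrees), a list of three; "xyz": the shift along the tool's x, y, z in units of 60 mm (1.0 is 60 mm), a list of three; "grip": the closure, from -1 (fully open) to 1 (shut). A call has 1 to 5 rows; each row is the pose to reach, as a shift and turn from the pose commanded when the call began, along the tool's axes at that moment; what a row does not reach only later rows make up. A row lasts 1/8 s, in which the tool goes at most 62.5 mm and 10.7 degrees, less where a joint would pass 70% of its speed; a pose out of reach is approached as far as the arm can. A call with a gripper value outside its range is refused whole. The fingers move at their own pace and stop on an object; "force" is the grip in N (left out, the last holds). Time passes only in rows, so rows that repeat a pose let the fingers close. It gives the time, the measured TCP pose, the force and the opening at its end, in the units of the state.
- arm.observe(): the state, without advancing time (a new reading comes with each control period).
- arm.get_image(name): name is "scene" or "top" or "wrist"; returns the picture (384x512x3 uint8, blue, green, red); there is no depth.
- arm.camera_params(name): a dict with "mtx" (3x3 intrinsics, pixels), "T" (4x4, takes a point from camera to world coordinates); the wrist camera has in their place "T_tool_cam" (4x4, takes a point from camera to tool coordinates, whose origin is the TCP and whose axes are the flange's). Camera axes: x right, y down, z forward; pixel columns grow to the right and rows downward; lengths in m; the calibration is good to about 2 mm. A picture is of the moment at which its call begins: read the wrist's pose just before it. camera_params takes no time and is no camera call.
- arm.sign_off(): hands the job in, once; it reports no verdict.
The state is a dict: "clock": time; "joints": joint angles; "dq": joint speeds; "joint_efforts": joint torques, N m; "position": TCP position; "ee_rot": TCP orientation; "force": force on the tool from outside, world axes, zero at the start; "ft_torque": the same for the moment, N m; "width": opening from 0.0 (shut) to 1.0 (fully open).
Only numpy, scipy, OpenCV 4.12 (cv2) and the standard library are available. Lean on these libraries where they do the work, as an engineer would, in place of code of your own. Each camera call takes 0.05 s, during which the arm holds its last target. There are 200 camera calls.

TASK

Lift the hanging pipette up and off its forked stand, carry it over the things on the bench, and bring it upright over the middle of the one uncapped tube in the rack, its tip about a centimetre above the mouth and not in it. Finish while holding it still there in the gripper. On the way the pipette touches neither the rack, its tubes nor the other things, and all of them stay where they are.

Things in the scene. Friction and masses are not known exactly. Their poses are not given: they have to be found in the camera images.
- pipette_handle (a point): Grey and white upright pipette, 217 mm long, 0.13 kg, hanging loose. This point: on its axis in the handle, 180 mm above the tip, the place to grip (across y, from above). z runs up the pipette. Handle: flat-sided box 34 (x) by 30 (y) mm, 120 to 206 mm above the tip; a finger rest juts to 33 mm on +x near its top. A fixed knob on top ends 37 mm above this point.
- pipette_tip (a point): The end of the pipette's tip, its lowest point, on its axis; axes as the pipette's, z up along it. The tip is a cone of radius 1.5 to 4.5 mm, 45 mm long; the shaft above is at most 9 mm in radius; 115 mm above the tip is the underside of a collar of radius 21 mm that rests on the stand's prongs.
- stand: Fixed aluminium stand on a grey base. Origin on the bench straight below the hung pipette's axis; z up; open side -x. A post 56 mm behind (+x) bears a fork: two prongs at y = +/-16 mm, gap 26, tops 145 mm high, reaching 30 mm to -x, with ends upturned 10 mm. The tip hangs 30 mm above the bench. Lift the pipette 20 to 35 mm, then draw it out along the stand's -x by 65 mm or more.
- open_tube_mouth (a point): The centre of the mouth of the one tube without a cap, at its rim; z is the tube's axis, up. White plastic tube 90 mm high, outer radius 14 mm, inner radius 12 mm, standing loose in the rack on its 6 mm floor, so the mouth is 96 mm above the bench.
- rack: Fixed green tube rack 92 mm (x) by 134 mm (y), 56 mm high; origin under its middle, on the bench. 2 by 3 square cells at x = +/-21 mm, y = -42, 0, 42 mm; four hold tubes, two are empty.
- capped_a: One of three like tubes with a blue screw cap (radius 16.5 mm), standing loose in a rack cell; origin at the centre of its foot, z up, 102 mm high, so its cap's top is 108 mm above the bench, higher than the open tube's mouth.
- capped_b: One of three like tubes with a blue screw cap (radius 16.5 mm), standing loose in a rack cell; origin at the centre of its foot, z up, 102 mm high, so its cap's top is 108 mm above the bench, higher than the open tube's mouth.
- capped_c: One of three like tubes with a blue screw cap (radius 16.5 mm), standing loose in a rack cell; origin at the centre of its foot, z up, 102 mm high, so its cap's top is 108 mm above the bench, higher than the open tube's mouth.
- tip_box: Blue box full of white tips, 122 by 84 mm, 75 mm high, standing loose between stand and rack. Origin under its middle.
- reagent_bottle: Amber bottle, radius 24 mm, 105 mm high, loose; origin under its middle.
- tub: White lidded tub, radius 42 mm, 85 mm high, loose; origin under its middle.
- marker: Black marker pen lying on the bench, 130 by 16 by 15 mm, loose; origin under its middle, long along x.
Mind the look-alikes: they are no part of the job. Of the things that look like the part that bears pipette_handle, the larger one is meant.

How it is judged:
On the way:
1. the pipette is lifted off the fork and clear of the stand, held in the gripper (horizontal distance between pipette_tip and stand above 0.055 m and contact force between pipette and stand below 0.1 N and contact force between the fingers and pipette above 0.5 N), for 0.2 s.
At the end, for the whole second after the job is handed in: Held still in the fingers, upright within 0.2 rad, the tip is 2 to 22 mm above the open tube's mouth and within 9 mm of its axis, touching none of the listed things; tubes moved under 12 mm and tilted under 0.15 rad, other things moved under 20 mm (horizontal distance between pipette_tip and open_tube_mouth below 0.009 m and z of pipette_tip in the frame of open_tube_mouth between 0.002 and 0.022 m and angle between pipette_tip's own z axis and vertical below 0.2 rad and linear speed of pipette below 0.02 m/s and contact force between the fingers and pipette above 1 N and contact force between pipette and stand below 0.1 N and contact force between pipette and rack below 0.1 N and contact force between pipette and open_tube below 0.1 N and contact force between pipette and capped_a below 0.1 N and contact force between pipette and capped_b below 0.1 N and contact force between pipette and capped_c below 0.1 N and contact force between pipette and tip_box below 0.1 N and contact force between pipette and reagent_bottle below 0.1 N and contact force between pipette and tub below 0.1 N and contact force between pipette and marker below 0.1 N and angle between each of open_tube, capped_a, capped_b, capped_c's own z axis and vertical below 0.15 rad and distance of each of open_tube, capped_a, capped_b, capped_c from where it was at the start of the episode below 0.012 m and distance of each of tip_box, reagent_bottle, tub, marker from where it was at the start of the episode below 0.02 m); the arm keeps its last pose, push and grip.
It fails at once if the pipette strikes the rack, a tube or another thing on the bench (over 0.5 N) (contact force between pipette and rack above 0.5 N or contact force between pipette and open_tube above 0.5 N or contact force between pipette and capped_a above 0.5 N or contact force between pipette and capped_b above 0.5 N or contact force between pipette and capped_c above 0.5 N or contact force between pipette and tip_box above 0.5 N or contact force between pipette and reagent_bottle above 0.5 N or contact force between pipette and tub above 0.5 N or contact force between pipette and marker above 0.5 N).
It fails at once if a tube or another thing on the bench is shoved 25 mm or more (distance of any of open_tube, capped_a, capped_b, capped_c, tip_box, reagent_bottle, tub, marker from where it was at the start of the episode above 0.025 m).
It also fails if it takes over 43 s, if anything falls off the work surface, if the arm or the gripper's body presses on something with over 40 N, if the wrist force passes 120 N, or if a joint passes its speed limit or range.

## Working session

There is one attempt and no reset: what is moved stays moved. The work goes in short steps, Python scripts to look and compute and a tool call to move; the robot and the scene stay as the last step left them, time stands still between calls to the robot, and variables do not carry over. Pictures are saved under pics/ and viewed, about 8 in all and at most 12, crops included, and the job is handed in when it is done.

Besides the shell and the picture viewer there is one more tool, called as name(argument=value, ...) on one line, values as JSON. jog_arm: Moves the arm, as the interface text tells. Its arguments: {"type":"object","properties":{"moves":{"type":"array","items":{"type":"object","properties":{"twist":{"type":"array","items":{"type":"number"}},"xyz":{"type":"array","items":{"type":"number"}},"grip":{"type":"number"}}}},"force":{"type":"number"}},"required":["moves"]}

```bash
mkdir -p pics
python3 - <<'E'
from cell import arm
import cv2
s=arm.observe(); print(s, arm.tips_ahead)
for n in("scene","top"):
    cv2.imwrite(f"pics/{n}0.png",arm.get_image(n)); p=arm.camera_params(n); print(n,p)
print(arm.camera_params("wrist"))
E
```

```text
{'clock': 0.0, 'joints': array([ 1.07643504,  0.43522515,  0.02497084,  1.57405288, -0.01158509,
        1.13398385, -0.07509579]), 'dq': array([ 1.33176050e-03,  2.18652120e-05, -2.79029351e-05, -1.09226211e-03,
        1.16913465e-03,  2.76488651e-03, -1.06980153e-03]), 'joint_efforts': array([-6.44169504e-04, -6.67849374e+01,  9.84781981e-01, -3.14465439e+01,
       -6.04124274e-02,  4.27184394e-02,  1.36300810e-04]), 'position': array([ 0.23840469, -0.57723946,  0.23696068]), 'ee_rot': array([-3.08010161e+00, -6.11077997e-01,  6.97007770e-04]), 'force': array([-0.73967768, -0.17384286,  0.00162841]), 'ft_torque': array([ 0.04792607,  0.01614775, -0.05096188]), 'width': 0.9994793364916642} 0.011
scene {'mtx': array([[428.98382285,   0.        , 248.91655318],
       [  0.        , 428.98382285, 188.54740859],
       [  0.        ,   0.        ,   1.        ]]), 'T': array([[-0.42301049,  0.59612571, -0.68241942,  1.37360805],
       [ 0.90611354,  0.28204036, -0.31529587,  0.32918642],
       [ 0.00451385, -0.75172294, -0.65946361,  0.93535664],
       [ 0.        ,  0.        ,  
[... 264 characters left out ...]
    [-0.99982852, -0.00761084, -0.01688199, -0.04490145],
       [ 0.0175993 , -0.10691028, -0.9941129 ,  1.14270283],
       [ 0.        ,  0.        ,  0.        ,  1.        ]])}
{'mtx': array([[295.40430079,   0.        , 254.43189264],
       [  0.        , 295.40430079, 194.19168108],
       [  0.        ,   0.        ,   1.        ]]), 'T_tool_cam': array([[ 2.12095225e-04, -9.59731823e-01, -2.80917750e-01,
         7.56989633e-02],
       [ 9.99999203e-01, -1.46137550e-04,  1.25427430e-03,
        -1.01954113e-04],
       [-1.24481959e-03, -2.80917792e-01,  9.59731027e-01,
        -1.47363291e-01],
       [ 0.00000000e+00,  0.00000000e+00,  0.00000000e+00,
         1.00000000e+00]])}
```

View pics/scene0.png

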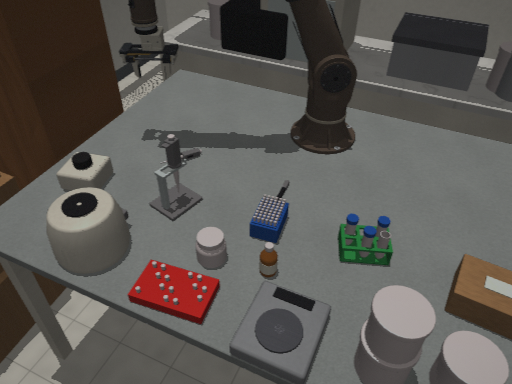

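View pics/top0.png

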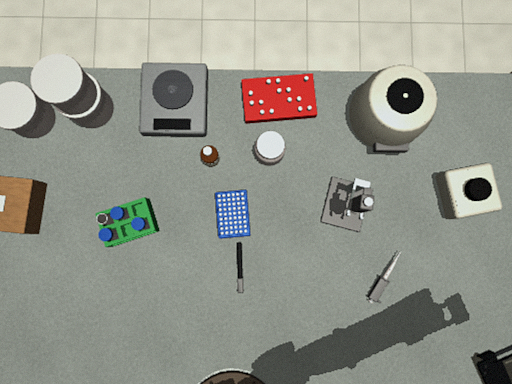

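The scene view shows the hung pipette at about (172,150). The top view shows it at (368,200), and a second pipette-like object lying at (385,275). The hanging one on the fork fits the description. The open tube is at top (102,218). I'll enlarge these areas to confirm.

Run:
```python
import cv2,numpy as np
t=cv2.imread("pics/top0.png"); s=cv2.imread("pics/scene0.png")
def c(im,x,y,w,h,k): return cv2.resize(im[y:y+h,x:x+w],None,fx=k,fy=k,interpolation=cv2.INTER_CUBIC)
a=c(t,315,165,66,75,6)   # 396x450
b=c(s,140,125,66,100,6)[:600]
im=np.zeros((600,800,3),np.uint8); im[:450,:396]=a; im[:600,400:796]=b; cv2.imwrite("pics/c1.png",im)
a=c(t,90,190,75,60,5); b=c(s,330,205,70,65,6)
im=np.zeros((400,800,3),np.uint8); im[:300,:375]=a; im[:390,380:800]=b; cv2.imwrite("pics/c2.png",im)
```

```text
(no output)
```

View pics/c1.png

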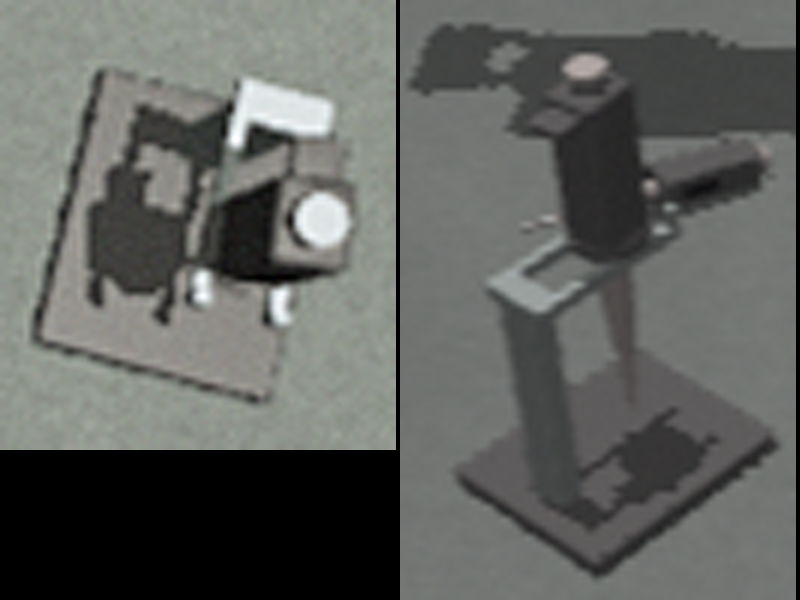

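View pics/c2.png

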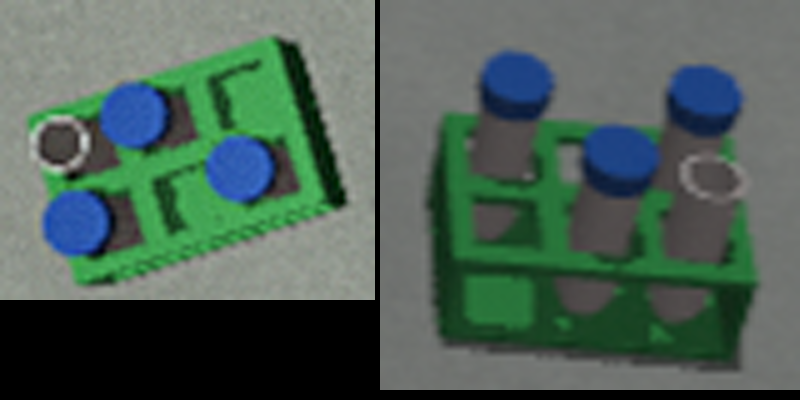

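```bash
cat > h.py <<'E'
from cell import arm
import numpy as np
from scipy.spatial.transform import Rotation as R
def ray(n,uv,pose=None):
    p=arm.camera_params(n)
    if n=="wrist":
        T=np.eye(4);T[:3,:3]=R.from_rotvec(pose[1]).as_matrix();T[:3,3]=pose[0];T=T@p["T_tool_cam"]
    else: T=p["T"]
    d=T[:3,:3]@np.linalg.solve(p["mtx"],[uv[0],uv[1],1]); return T[:3,3],d
def atz(n,uv,z,pose=None):
    o,d=ray(n,uv,pose); return o+d*(z-o[2])/d[2]
def tri(rays):
    A=0;b=0
    for o,d in rays:
        d=d/np.linalg.norm(d);P=np.eye(3)-np.outer(d,d);A=A+P;b=b+P@o
    return np.linalg.solve(A,b)
def proj(n,X,pose=None):
    p=arm.camera_params(n);T=p["T"]
    if n!="wrist": c=np.linalg.inv(T)@np.append(X,1); q=p["mtx"]@c[:3]; return q[:2]/q[2]
E
python3 - <<'E'
from h import *
np.set_printoptions(precision=4,suppress=True)
t=lambda u,v,k,x,y:((u+.5)/k-.5+x,(v+.5)/k-.5+y)
T=lambda u,v:t(u,v,6,315,165); S=lambda u,v:t(u-400,v,6,140,125)
k1,k2=T(321,220),S(586,66)
print("knob",atz("top",k1,.247),atz("scene",k2,.247),tri([ray("top",k1),ray("scene",k2)]))
m1,m2=t(61,143,5,90,190),t(714-380,178,6,330,205)
print("mouth",atz("top",m1,.096),atz("scene",m2,.096),tri([ray("top",m1),ray("scene",m2)]))
for z,a in((.01,[(103,70),(37,342),(268,402)]),(.155,[(202,275),(280,292)]),(.236,[(296,178),(350,183),(347,268),(275,270)])):
    print(z,[atz("top",T(*q),z)[:2] for q in a])
print("scene base z.01",[atz("scene",S(*q),.01)[:2] for q in [(460,475),(597,568),(775,440)]])
print("tip scene",atz("scene",S(632,402),.03))
for q in((134,116),(240,169),(76,222)): print("cap",atz("top",t(*q,5,90,190),.108)[:2])
for q in((207,135),(270,145)): print(atz("top",q,.095)[:2])
for q in((216,191),(248,190),(250,236),(219,238)): print("box",atz("top",q,.075)[:2])
E
```

```text
knob [ 0.5512 -0.2995  0.247 ] [ 0.5502 -0.2962  0.247 ] [ 0.5505 -0.2979  0.2471]
mouth [0.5177 0.3272 0.096 ] [0.5169 0.3323 0.096 ] [0.517  0.3301 0.0947]
0.01 [array([ 0.6415, -0.2676]), array([ 0.5164, -0.2359]), array([ 0.4898, -0.3407])]
0.155 [array([ 0.5373, -0.2775]), array([ 0.5308, -0.3086])]
0.236 [array([ 0.5677, -0.2937]), array([ 0.566 , -0.3136]), array([ 0.5347, -0.3117]), array([ 0.5338, -0.2853])]
scene base z.01 [array([ 0.615 , -0.3645]), array([ 0.6423, -0.2626]), array([ 0.521 , -0.2291])]
tip scene [ 0.5458 -0.3001  0.03  ]
cap [0.5307 0.2876]
cap [0.5048 0.2345]
cap [0.4783 0.3138]
[0.7329 0.069 ]
[ 0.7083 -0.0929]
box [0.5907 0.0452]
box [ 0.5939 -0.0373]
box [ 0.4757 -0.0434]
box [0.4702 0.0356]
```

```bash
cat >> h.py <<'E'
def go(x,y,z,yaw):
    s=arm.observe(); M=R.from_rotvec(s["ee_rot"]); 
    Rt=R.from_euler("z",yaw)*R.from_euler("x",np.pi)
    d=M.inv().apply(np.array([x,y,z])-s["position"])/.06
    tw=(M.inv()*Rt).as_rotvec()/np.radians(10)
    print("t",s["clock"],"pos",s["position"].round(4),"xyz",d.round(3),"twist",tw.round(3),"w",s["width"],"F",s["force"].round(2))
E
python3 -c "
from h import *
go(.238,-.577,.33,.392)
go(.55,-.2985,.33,-.257)"
```

```text
t 0.1 pos [ 0.2385 -0.5773  0.237 ] xyz [-0.006 -0.009 -1.549] twist [-0.008  0.001 -0.001] w 1.003308048953237 F [-0.36 -0.31  0.07]
t 0.1 pos [ 0.2385 -0.5773  0.237 ] xyz [ 6.573 -2.313 -1.547] twist [-7.000e-03  3.000e-03  3.717e+00] w 1.003308048953237 F [-0.36 -0.31  0.07]
```

jog_arm(moves=[{"xyz": [0,0,-0.8],"twist": [0,0,0],"grip": -1},{"xyz": [0.8,-0.3,-1.55],"twist": [0,0,0.7],"grip": -1},{"xyz": [1.6,-0.6,-1.55],"twist": [0,0,1.4],"grip": -1},{"xyz": [2.4,-0.85,-1.55],"twist": [0,0,2.1],"grip": -1},{"xyz": [3.2,-1.1,-1.55],"twist": [0,0,2.8],"grip": -1}], force=20)

```text
clock: 0.72
position: [0.3919, -0.442, 0.3306]
ee_rot: [-3.137, 0.159, 0.0]
force: [0.8, -0.6, -0.5]
width: 1.0
```

```bash
python3 -c "
from h import *
go(.55,-.2985,.33,-.257)"
```

```text
t 0.725 pos [ 0.3919 -0.442   0.3306] xyz [ 2.381 -2.646  0.01 ] twist [-0.001  0.001  0.893] w 1.000390915887223 F [ 0.8  -0.64 -0.46]
```

jog_arm(moves=[{"xyz": [0.7,-0.75,0],"twist": [0,0,0.4],"grip": -1},{"xyz": [1.4,-1.5,0],"twist": [0,0,0.8],"grip": -1},{"xyz": [2.0,-2.2,0.0],"twist": [0,0,0.9],"grip": -1},{"xyz": [2.38,-2.65,0.0],"twist": [0,0,0.9],"grip": -1},{"xyz": [2.38,-2.65,0.0],"twist": [0,0,0.9],"grip": -1}])

```text
clock: 1.35
position: [0.5506, -0.2952, 0.3298]
ee_rot: [-3.115, 0.388, 0.001]
force: [0.1, -0.1, -0.6]
width: 1.001
```

Run:
```python
from h import *
import cv2
go(.55,-.2985,.33,-.257)
s=arm.observe(); im=arm.get_image("wrist"); print(repr(s["position"]),repr(s["ee_rot"]))
cv2.imwrite("pics/w1.png",im); cv2.imwrite("pics/w1c.png",cv2.resize(im[90:340,150:360],None,fx=2.4,fy=2.4,interpolation=cv2.INTER_CUBIC))
```

```text
t 1.35 pos [ 0.5506 -0.2952  0.3298] xyz [ 0.003  0.056 -0.003] twist [-0.011  0.005  0.051] w 1.000699492610873 F [ 0.11 -0.06 -0.61]
array([ 0.55063173, -0.29519045,  0.32984572]) array([-3.11545685e+00,  3.88385302e-01,  1.01060809e-03])
```

View pics/w1c.png

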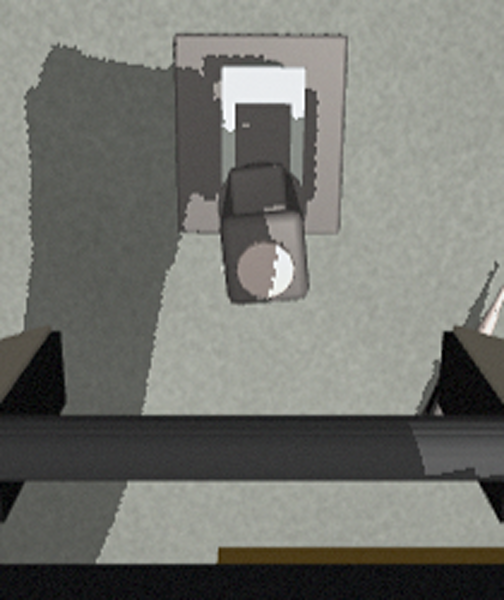

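Run:
```python
from h import *
pose=([0.55063173,-0.29519045,0.32984572],[-3.11545685,0.388385302,0.00101060809])
f=lambda u,v,z:atz("wrist",((u+.5)/2.4-.5+150,(v+.5)/2.4-.5+90),z,pose)[:2]
print("knob",f(266,269,.247))
a,b,c,d=[f(*q,.236) for q in((230,302),(306,298),(300,213),(221,214))]
print(a,b,c,d,(a+b+c+d)/4)
for p,q in((a,b),(a,d),(b,c),(d,c)): v=q-p; print(np.degrees(np.arctan2(v[1],v[0])),np.linalg.norm(v))
e=[f(*q,.01) for q in((174,37),(347,37),(338,233),(183,233))];print(e)
for p,q in((e[0],e[1]),(e[3],e[0]),(e[2],e[1])): v=q-p; print(np.degrees(np.arctan2(v[1],v[0])),np.linalg.norm(v))
```

```text
knob [ 0.55124898 -0.30057471]
[ 0.53878879 -0.28429537] [ 0.53354201 -0.31131602] [ 0.56477864 -0.31635645] [ 0.57119307 -0.28953906] [ 0.55207563 -0.30037673]
-100.9887614908933 0.027525329466841296
-9.191956710929729 0.03282581275697757
-9.166408871027832 0.03164068627445433
-103.45181148095328 0.027573862056491226
[array([ 0.6397225 , -0.26740729]), array([ 0.61294941, -0.37321257]), array([ 0.48927875, -0.34059166]), array([ 0.51518446, -0.23817985])]
-104.2001236236795 0.10914006948388119
-13.207547236429686 0.12792172194178855
-14.77648837085897 0.1279005688113673
```

```bash
python3 -c "
from h import *
go(.551,-.2998,.202,-.19)"
```

```text
t 1.4 pos [ 0.549  -0.2976  0.33  ] xyz [0.043 0.029 2.134] twist [-0.002  0.007 -0.351] w 0.9979918095588322 F [-0.12 -0.44  0.52]
```

jog_arm(moves=[{"xyz": [0.04,0.03,0],"twist": [0,0,-0.35],"grip": -1},{"xyz": [0.04,0.03,0.6],"twist": [0,0,-0.35],"grip": -1},{"xyz": [0.04,0.03,1.2],"twist": [0,0,-0.35],"grip": -1},{"xyz": [0.04,0.03,1.7],"twist": [0,0,-0.35],"grip": -1},{"xyz": [0.04,0.03,2.1],"twist": [0,0,-0.35],"grip": -1}])

```text
clock: 2.02
position: [0.5485, -0.3029, 0.2033]
ee_rot: [3.126, -0.306, -0.003]
force: [-0.6, -0.9, 0.6]
width: 0.999
```

jog_arm(moves=[{"xyz": [0,0,0.03],"twist": [0,0,0],"grip": -1},{"xyz": [0,0,0.03],"twist": [0,0,0],"grip": -1}])

```text
clock: 2.28
position: [0.5501, -0.3023, 0.2038]
ee_rot: [3.126, -0.305, 0.001]
force: [0.3, -1.2, 0.9]
width: 0.999
```

```bash
python3 -c "
from h import *
go(.551,-.2998,.202,-.19)"
```

```text
t 2.275 pos [ 0.5501 -0.3023  0.2038] xyz [ 0.006 -0.044  0.031] twist [ 0.003 -0.005 -0.024] w 0.9989912752097376 F [ 0.28 -1.17  0.91]
```

Next I shift about 2.5 mm in y, then close.

jog_arm(moves=[{"xyz": [0,-0.04,0.03],"twist": [0,0,0],"grip": -1},{"xyz": [0,-0.04,0.03],"twist": [0,0,0],"grip": -0.2},{"xyz": [0,-0.04,0.03],"twist": [0,0,0],"grip": 0.2},{"xyz": [0,-0.04,0.03],"twist": [0,0,0],"grip": 0.4},{"xyz": [0,-0.04,0.03],"twist": [0,0,0],"grip": 1}], force=20)

```text
clock: 2.9
position: [0.5508, -0.299, 0.2012]
ee_rot: [3.127, -0.303, 0.0]
force: [-0.3, -0.0, -0.5]
width: 0.616
```

jog_arm(moves=[{"xyz": [0,0,0],"grip": 1},{"xyz": [0,0,0],"grip": 1},{"xyz": [0,0,0],"grip": 1},{"xyz": [0,0,0],"grip": 1}], force=25)

```text
invalid input at $.moves[0]: expected keys twist, xyz, grip
```

jog_arm(moves=[{"xyz": [0,0,0],"twist": [0,0,0],"grip": 1},{"xyz": [0,0,0],"twist": [0,0,0],"grip": 1},{"xyz": [0,0,0],"twist": [0,0,0],"grip": 1},{"xyz": [0,0,0],"twist": [0,0,0],"grip": 1},{"xyz": [0,0,0],"twist": [0,0,0],"grip": 1}], force=25)

```text
clock: 3.52
position: [0.5507, -0.299, 0.2011]
ee_rot: [3.127, -0.303, -0.0]
force: [0.7, -0.7, -0.5]
width: 0.325
```

jog_arm(moves=[{"xyz": [0,0,0],"twist": [0,0,0],"grip": 1},{"xyz": [0,0,0],"twist": [0,0,0],"grip": 1},{"xyz": [0,0,0],"twist": [0,0,0],"grip": 1}])

```text
clock: 3.9
position: [0.5507, -0.299, 0.2011]
ee_rot: [3.127, -0.303, -0.0]
force: [-0.3, -1.0, -0.2]
width: 0.325
```

jog_arm(moves=[{"xyz": [0,0,-0.12],"twist": [0,0,0],"grip": 1},{"xyz": [0,0,-0.24],"twist": [0,0,0],"grip": 1},{"xyz": [0,0,-0.36],"twist": [0,0,0],"grip": 1},{"xyz": [0,0,-0.46],"twist": [0,0,0],"grip": 1},{"xyz": [0,0,-0.46],"twist": [0,0,0],"grip": 1}])

```text
clock: 4.53
position: [0.5511, -0.299, 0.2294]
ee_rot: [3.127, -0.303, 0.002]
force: [-0.5, -0.2, -1.9]
width: 0.33
```

Run:
```python
from h import *
import cv2
go(.5507,-.299,.229,-.193)
im=arm.get_image("scene"); cv2.imwrite("pics/s2.png",cv2.resize(im[80:240,110:250],None,fx=3.5,fy=3.5,interpolation=cv2.INTER_CUBIC))
```

```text
t 4.525 pos [ 0.5511 -0.299   0.2294] xyz [-0.006  0.001  0.007] twist [ 0.002 -0.007  0.   ] w 0.3301190550205048 F [-0.5  -0.17 -1.93]
```

View pics/s2.png

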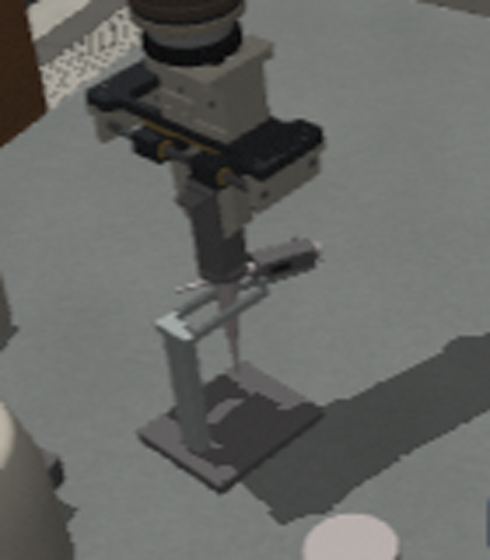

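The pipette is lifted and upright in the gripper, with its collar at crop (220,272) above the prongs. Next I draw it out along the stand's -x.

jog_arm(moves=[{"xyz": [-0.2,-0.01,0],"twist": [0,0,0],"grip": 1},{"xyz": [-0.5,-0.03,0],"twist": [0,0,0],"grip": 1},{"xyz": [-0.8,-0.045,0],"twist": [0,0,0],"grip": 1},{"xyz": [-1.1,-0.06,0],"twist": [0,0,0],"grip": 1},{"xyz": [-1.4,-0.075,0],"twist": [0,0,0],"grip": 1}])

```text
clock: 5.2
position: [0.4676, -0.278, 0.2285]
ee_rot: [-3.127, 0.303, 0.001]
force: [0.4, 1.2, -0.8]
width: 0.327
```

jog_arm(moves=[{"xyz": [0,0,-0.3],"twist": [0,0,0],"grip": 1},{"xyz": [0,0,-0.7],"twist": [0,0,0],"grip": 1},{"xyz": [0,0,-1.1],"twist": [0,0,0],"grip": 1},{"xyz": [0,0,-1.5],"twist": [0,0,0],"grip": 1},{"xyz": [0,0,-1.6],"twist": [0,0,0],"grip": 1}])

```text
clock: 5.82
position: [0.469, -0.2785, 0.3259]
ee_rot: [3.126, -0.303, 0.003]
force: [-0.0, -0.3, -1.1]
width: 0.325
```

```bash
python3 -c "
from h import *
go(.48,0.03,.325,-.193)
go(.517,.3301,.325,-.193)"
```

```text
t 5.825 pos [ 0.469  -0.2785  0.3259] xyz [-0.808 -5.082  0.01 ] twist [ 0.003 -0.011 -0.001] w 0.32541336154374667 F [-0.04 -0.3  -1.08]
t 5.825 pos [ 0.469  -0.2785  0.3259] xyz [-1.1630e+00 -1.0109e+01  6.0000e-03] twist [ 0.003 -0.011 -0.001] w 0.32541336154374667 F [-0.04 -0.3  -1.08]
```

jog_arm(moves=[{"xyz": [-0.05,-0.3,0],"twist": [0,0,0],"grip": 1},{"xyz": [-0.15,-0.8,0],"twist": [0,0,0],"grip": 1},{"xyz": [-0.25,-1.4,0],"twist": [0,0,0],"grip": 1},{"xyz": [-0.35,-2.0,0],"twist": [0,0,0],"grip": 1},{"xyz": [-0.42,-2.6,0],"twist": [0,0,0],"grip": 1}])

```text
clock: 6.45
position: [0.4732, -0.1178, 0.3234]
ee_rot: [-3.127, 0.301, 0.003]
force: [0.5, -0.3, -1.9]
width: 0.329
```

jog_arm(moves=[{"xyz": [-0.1,-0.6,0],"twist": [0,0,0],"grip": 1},{"xyz": [-0.2,-1.2,0],"twist": [0,0,0],"grip": 1},{"xyz": [-0.3,-1.8,0],"twist": [0,0,0],"grip": 1},{"xyz": [-0.35,-2.3,0],"twist": [0,0,0],"grip": 1},{"xyz": [-0.38,-2.5,0],"twist": [0,0,0],"grip": 1}])

```text
clock: 7.08
position: [0.4795, 0.0338, 0.3236]
ee_rot: [-3.127, 0.297, 0.003]
force: [-0.2, -0.1, -1.8]
width: 0.329
```

```bash
python3 -c "
from h import *
go(.517,.3301,.325,-.193);print(arm.observe()['joints'].round(2))"
```

```text
t 7.075 pos [0.4795 0.0338 0.3236] xyz [-0.315 -4.968 -0.023] twist [0.    0.011 0.022] w 0.32931849932292084 F [-0.17 -0.12 -1.77]
[ 0.03  0.15 -0.25  1.76  0.04  1.24 -1.98]
```

jog_arm(moves=[{"xyz": [-0.03,-0.4,0],"twist": [0,0,-0.2],"grip": 1},{"xyz": [-0.06,-0.9,0],"twist": [0,0,-0.5],"grip": 1},{"xyz": [-0.1,-1.5,0],"twist": [0,0,-0.8],"grip": 1},{"xyz": [-0.13,-2.1,0],"twist": [0,0,-1.1],"grip": 1},{"xyz": [-0.16,-2.6,0],"twist": [0,0,-1.5],"grip": 1}])

```text
clock: 7.7
position: [0.5012, 0.1878, 0.3244]
ee_rot: [-3.139, -0.114, 0.001]
force: [-0.0, -0.0, -1.7]
width: 0.329
```

```bash
python3 -c "
from h import *
go(.517,.3301,.325,.069);print(arm.observe()['joints'].round(2))"
```

```text
t 7.7 pos [0.5012 0.1878 0.3244] xyz [ 0.435 -2.347 -0.01 ] twist [-0.     0.002  0.022] w 0.32874281549660983 F [-0.02 -0.03 -1.67]
[-0.17  0.26 -0.37  1.63  0.1   1.27 -2.05]
```

jog_arm(moves=[{"xyz": [0.1,-0.6,0],"twist": [0,0,0],"grip": 1},{"xyz": [0.2,-1.2,0],"twist": [0,0,0],"grip": 1},{"xyz": [0.33,-1.8,0],"twist": [0,0,0],"grip": 1},{"xyz": [0.43,-2.35,0],"twist": [0,0,0],"grip": 1},{"xyz": [0.43,-2.35,0],"twist": [0,0,0],"grip": 1}])

```text
clock: 8.32
position: [0.5163, 0.3318, 0.3238]
ee_rot: [-3.138, -0.117, 0.002]
force: [-0.7, -0.5, -1.1]
width: 0.326
```

jog_arm(moves=[{"xyz": [0,0,0],"twist": [0,0,0],"grip": 1},{"xyz": [0,0,0],"twist": [0,0,0],"grip": 1}])

```text
clock: 8.57
position: [0.5177, 0.3274, 0.3247]
ee_rot: [3.139, 0.106, 0.0]
force: [0.2, -0.1, -1.4]
width: 0.327
```

Run:
```python
from h import *
import cv2
go(.517,.3301,.325,.069);print(arm.observe()['joints'].round(2))
im=arm.get_image("scene"); t=arm.get_image("top"); w=arm.get_image("wrist")
cv2.imwrite("pics/s3.png",im);cv2.imwrite("pics/t3.png",t);cv2.imwrite("pics/w3.png",w)
k=lambda a:cv2.resize(a,None,fx=5,fy=5,interpolation=cv2.INTER_CUBIC)
cv2.imwrite("pics/v3.png",np.hstack([k(im[160:275,330:410]),k(t[160:275,70:150])]))
```

```text
t 8.575 pos [0.5177 0.3274 0.3247] xyz [-0.008 -0.046 -0.005] twist [ 0.004 -0.001 -0.007] w 0.3271820751901282 F [ 0.2  -0.07 -1.4 ]
[-0.38  0.39 -0.4   1.44  0.15  1.33 -2.29]
```

View pics/v3.png

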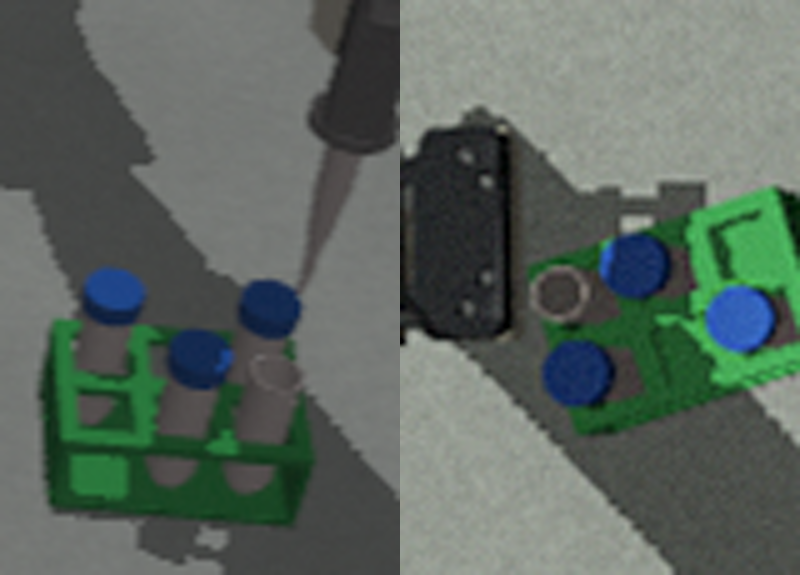

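View pics/w3.png

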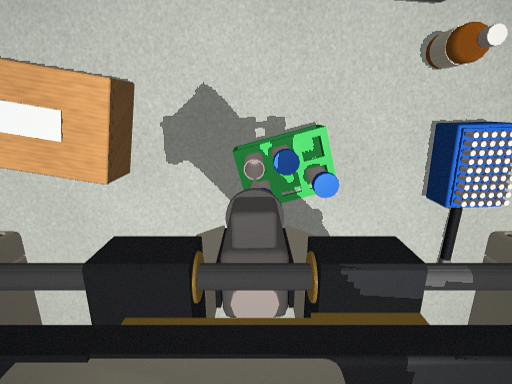

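Run:
```python
from h import *
pose=([0.5177,.3274,.3247],[3.139,.106,0])
c=lambda u,v,x,y:((u+.5)/5-.5+x,(v+.5)/5-.5+y)
tip=c(301,289,330,160)
print("tip px",tip,"pos at z.153",atz("scene",tip,.153), "pred px", proj("scene",[.5177,.3274,.1537]))
s=c(275,374,330,160);t=c(160,293,70,160);w=(254.5,168)
for n,q in(("scene",s),("top",t),("wrist",w)): print(n,atz(n,q,.096,pose))
print(tri([ray("scene",s),ray("top",t),ray("wrist",w,pose)]), tri([ray("scene",s),ray("top",t)]))
go(.517,.3301,.325,.069)
```

```text
tip px (389.8, 217.4) pos at z.153 [0.51097048 0.33056906 0.153     ] pred px [388.09074143 218.51692633]
scene [0.51821103 0.3308295  0.096     ]
top [0.51764723 0.32768722 0.096     ]
wrist [0.51878485 0.32675039 0.096     ]
[0.51801687 0.32853014 0.09525224] [0.51734282 0.32962715 0.09434503]
t 8.725 pos [0.5176 0.3277 0.3249] xyz [-0.007 -0.041 -0.001] twist [ 0.002 -0.002 -0.007] w 0.32417312821455885 F [-0.46  0.18 -0.7 ]
```

jog_arm(moves=[{"xyz": [0,0,-0.0],"twist": [0,0,0],"grip": 1},{"xyz": [0.03,0,0.2],"twist": [0,0,0],"grip": 1},{"xyz": [0.03,0,0.4],"twist": [0,0,0],"grip": 1},{"xyz": [0.03,0,0.58],"twist": [0,0,0],"grip": 1},{"xyz": [0.03,0,0.58],"twist": [0,0,0],"grip": 1}])

```text
clock: 9.35
position: [0.5186, 0.3282, 0.2884]
ee_rot: [3.138, 0.108, -0.003]
force: [0.2, -0.8, -1.6]
width: 0.325
```

Run:
```python
from h import *
import cv2
go(.518,.3288,.28,.069)
im=arm.get_image("scene"); w=arm.get_image("wrist")
k=lambda a,f:cv2.resize(a,None,fx=f,fy=f,interpolation=cv2.INTER_CUBIC)
cv2.imwrite("pics/v4.png",np.hstack([k(im[195:255,365:405],10),k(w[120:220,220:290],6)]))
s=arm.observe();print(proj("scene",s["position"]-[0,0,.171]),proj("scene",[.518,.3288,.096]))
```

```text
t 9.35 pos [0.5186 0.3282 0.2884] xyz [-0.009 -0.011  0.141] twist [ 0.007  0.012 -0.001] w 0.32525555945299506 F [ 0.19 -0.76 -1.61]
[385.58674248 228.41446752] [383.84665802 234.10509685]
```

View pics/v4.png

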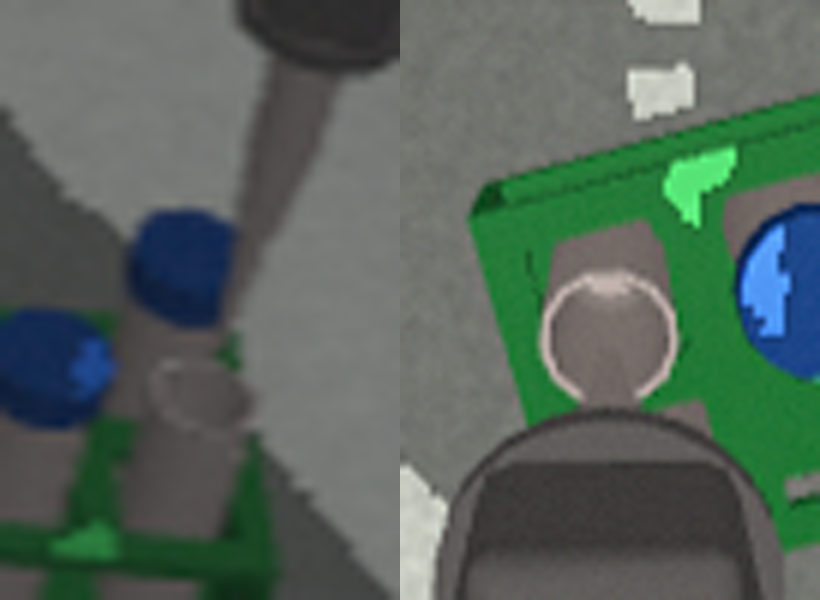

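The tip shows against the open tube with low contrast, at about (235,315) in the left crop, with the mouth at (200,397). I'll average frames, stretch the contrast, and overlay the predicted tip and axis.

Run:
```python
from h import *
import cv2
s=arm.observe();P=s["position"]
def avg(n): return np.mean([arm.get_image(n).astype(float) for _ in range(5)],0)
im=avg("scene");w=avg("wrist")
np.save("im4.npy",im);np.save("w4.npy",w);print(repr(P),repr(s["ee_rot"]))
def k(a,f):
    a=cv2.resize(a,None,fx=f,fy=f,interpolation=cv2.INTER_CUBIC); lo,hi=60,130
    return np.clip((a-lo)/(hi-lo)*255,0,255).astype(np.uint8)
A=k(im[200:250,370:403],12); B=k(w[155:205,237:267],12)
for h in (0,.01,.03,.05):
    u=(proj("scene",P-[0,0,.171-h])-[370,200]+.5)*12; cv2.drawMarker(A,tuple(int(x) for x in u),(0,0,255),0,8)
p=arm.camera_params("wrist");T=np.eye(4);T[:3,:3]=R.from_rotvec(s["ee_rot"]).as_matrix();T[:3,3]=P;T=T@p["T_tool_cam"]
for X,c in((P-[0,0,.171],(0,0,255)),(np.array([.518,.3288,.096]),(0,255,0))):
    q=p["mtx"]@(np.linalg.inv(T)@np.append(X,1))[:3];q=q[:2]/q[2];print(q)
    cv2.drawMarker(B,tuple(int(x) for x in (q-[237,155]+.5)*12),c,0,8)
u=(proj("scene",[.518,.3288,.096])-[370,200]+.5)*12; cv2.drawMarker(A,tuple(int(x) for x in u),(0,255,0),0,8)
cv2.imwrite("pics/v5.png",np.hstack([A,B]))
```

```text
array([0.51908579, 0.32873144, 0.28986169]) array([ 3.13971077e+00,  1.08270095e-01, -2.69463885e-04])
[254.10316618 179.09395508]
[253.97317746 175.50209577]
```

View pics/v5.png

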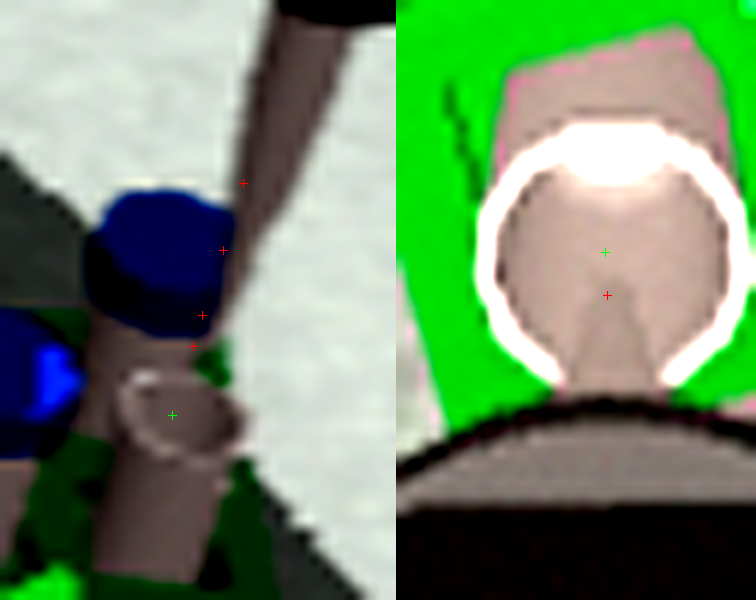

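The wrist view shows the tip apex at (612,275) and the mouth centre at (611,252). Allowing for parallax, the tip is about 2.5 mm too far in +x and 1 mm in +y. I'll correct that and come down 11 mm.

jog_arm(moves=[{"xyz": [-0.04,0.015,0.0],"twist": [0,0,0],"grip": 1},{"xyz": [-0.04,0.015,0.06],"twist": [0,0,0],"grip": 1},{"xyz": [-0.04,0.015,0.12],"twist": [0,0,0],"grip": 1},{"xyz": [-0.04,0.015,0.18],"twist": [0,0,0],"grip": 1},{"xyz": [-0.04,0.015,0.18],"twist": [0,0,0],"grip": 1}])

```text
clock: 10.58
position: [0.5166, 0.3274, 0.2786]
ee_rot: [3.139, 0.108, -0.001]
force: [-0.3, 0.2, -1.7]
width: 0.324
```

jog_arm(moves=[{"xyz": [0,0,0],"twist": [0,0,0],"grip": 1},{"xyz": [0,0,0],"twist": [0,0,0],"grip": 1},{"xyz": [0,0,0],"twist": [0,0,0],"grip": 1}])

```text
clock: 10.95
position: [0.5168, 0.3276, 0.2792]
ee_rot: [-3.14, -0.108, -0.0]
force: [0.7, 0.0, -1.5]
width: 0.33
```

Run:
```python
from h import *
import cv2
s=arm.observe();P=s["position"];go(.518,.3288,.279,.069)
def avg(n): return np.mean([arm.get_image(n).astype(float) for _ in range(5)],0)
im=avg("scene");w=avg("wrist")
def k(a,f):
    a=cv2.resize(a,None,fx=f,fy=f,interpolation=cv2.INTER_CUBIC); lo,hi=60,130
    return np.clip((a-lo)/(hi-lo)*255,0,255).astype(np.uint8)
A=k(im[200:250,370:403],12); B=k(w[155:205,237:267],12)
u=(proj("scene",P-[0,0,.171])-[370,200]+.5)*12;print(u)
p=arm.camera_params("wrist");T=np.eye(4);T[:3,:3]=R.from_rotvec(s["ee_rot"]).as_matrix();T[:3,3]=P;T=T@p["T_tool_cam"]
for X in(P-[0,0,.171],np.array([P[0],P[1],.096])):
    q=p["mtx"]@(np.linalg.inv(T)@np.append(X,1))[:3];q=q[:2]/q[2];print((q-[237,155]+.5)*12+[396,0])
cv2.imwrite("pics/v6.png",np.hstack([A,B]))
```

```text
t 10.95 pos [0.5168 0.3276 0.2792] xyz [ 0.021 -0.018  0.004] twist [-0.001 -0.001 -0.001] w 0.3295068994619391 F [ 0.72  0.   -1.49]
[179.63754874 371.95950196]
[607.43010449 295.75208575]
[607.37793644 266.134553  ]
```

View pics/v6.png

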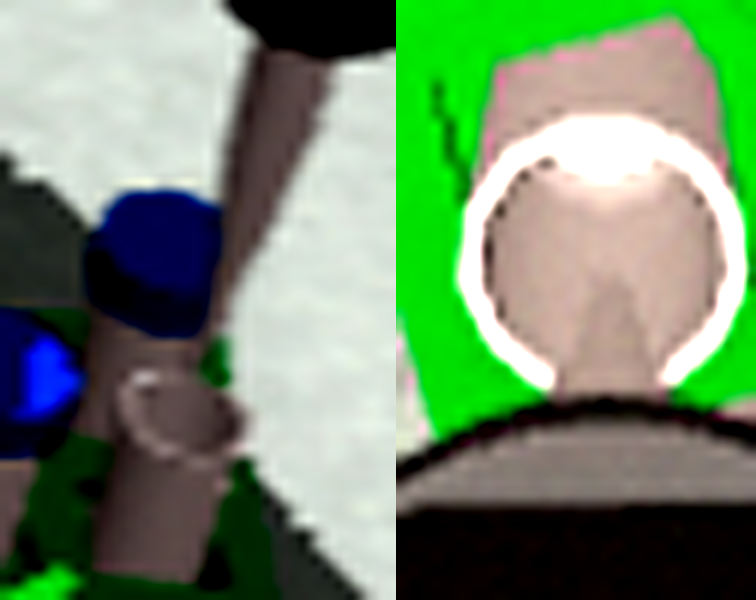

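Seen from the wrist, the tip is over the mouth centre to within about 1 mm: apex (612,275), mouth centre (603,251), predicted parallax 30 px. In the scene view, the tip's axis meets the line above the mouth centre at about the expected height. I'm handing in.

```bash
python3 -c "
from h import *
s=arm.observe();print(s['clock'],s['position'],s['width'],abs(s['dq']).max());print(arm.sign_off())"
```

```text
11.45 [0.51674298 0.32756625 0.27910044] 0.325144570477736 0.0018765065648325304
the job is handed in; nothing more can be done
None
```

I gripped the hanging pipette by its handle, lifted it 28 mm off the fork and drew it out about 85 mm along the stand's -x. I carried it with the tip about 150 mm above the bench, and it is now held still over the open tube. I handed in at 11.45 s; `sign_off` reports no verdict.

**Last checks:**
- **Grip:** the opening is 29.9 mm, against a 30 mm handle, and the arm is at rest. The tool points straight down.
- **Sideways position:** the wrist view puts the tip within about 1 mm of the mouth's axis. The scene view agrees to a few millimetres. In the look before the last correction, the two views differed by about 2–3 mm in y.
- **Height:** the tip is about 12 mm above the mouth. This comes from the arm's pose and the known pipette length. The tip's end is faint against the tube, so the pictures only roughly confirm it.
- **Other things:** the tubes looked unmoved in the close-ups, and the force readings on the tool stayed under 2 N. I did not measure the final positions of the tip box, bottle, tub and marker.

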